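# Rebuild the pivot of a monitor's swivel foot

### The arm

A 7-joint arm with a two-finger parallel gripper is mounted at the origin on the work surface. World frame = base frame: x ahead of the robot, y to its left, z up, the work surface at z = 0. Lengths are in mm, angles in rad, forces in N, time in s.
With the tool pointing down it reaches from about 350 to 900 mm from the base axis. Payload 8.1 kg.
Tool frame: the origin (TCP) lies at the very end of the fingers, on their centre line; the grasp point (between the pads) lies 19 mm behind it; z points along the fingers, y is the line along which they close (so a half turn about z gives the same grasp; the last joint's range is limited). The gripper opens to 85 mm and grips with 20 to 120 N. Pads are 22 mm wide; open, the fingers measure 114 mm over their backs; the gripper's body (76 mm by 85 mm) begins 54 mm behind the grasp point. The pads swing forward as they close: fully open they stand 13 mm farther back than shut.
Start: joints at [1.08, 0.434, 0.025, 1.573, -0.012, 1.134, -0.075], TCP at [236.324, -578.613, 231.323] pointing down, gripper open.
Joint ranges: [-2.62, 2.62], [-0.44, 2.09], [-1.27, 1.32], [0.08, 2.57], [-1.32, 4.46], [0.12, 2], [-2.74, 2.74]. Speed limits (rad/s): [2.22, 2.22, 3.01, 3.01, 3.14, 3.14, 3.14].

### API

Orientations are given as a unit quaternion [x, y, z, w].
In Python, from plant import * gives the robot as it stands.
- The arm moves only by the shell command python3 -m pendant 'ROWS' [FORCE]. ROWS is JSON, a list of rows, each an object with "delta_pos": the shift along the tool's x, y, z in cm, a list of three; "dr": the turn, a rotation vector about the tool's x, y, z in degrees, a list of three; "fingers": the opening, from 0 (shut) to 1 (fully open). A call has 1 to 8 rows; each row shifts and turns the commanded pose from where the row before left it, along the tool's axes as they then stand; what a row does not reach is not made up. A row lasts 1/10 s, in which the tool goes at most 50 mm and 8.59 degrees, less where a joint would pass 70% of its speed; a pose out of reach is approached as far as the arm can. A call is refused whole if a number of a shift passes 5 or a number of a turn 8.59, either way. A call with a gripper value outside its range is refused whole. The fingers move at their own pace and stop on an object; FORCE is the grip in N (left out, the last holds). Time passes only in rows, so rows that do not move let the fingers close. It gives the time, the measured TCP pose, the force, the opening and the grip force at its end, in the units of the state.
- get_state(): the state, without advancing time (a new reading comes with each control period).
- camera(name): name is "scene" or "top"; returns (picture, depth): 420x560x3 uint8, blue, green, red; 420x560 float32, mm along the optical axis (not along the pixel's ray), 0 where there is no reading.
- camera_params(name): a dict with "fov_y" (degrees; the focal length in pixels is half the picture's height over the tangent of half this angle, whatever the lens; pixels are square), "cx", "cy" (the principal point, pixels), "k1" (the pictures are not rectified: a ray, as slopes to the right and down, at radius r is drawn at 1 + k1 r^2 times it, then the intrinsics apply), "rvec" (rotation vector, rad) and "tvec" (3), from world to camera coordinates, as OpenCV has them. Camera axes: x right, y down, z forward; pixel columns grow to the right and rows downward; lengths in mm; the calibration is good to about 2 mm. A picture is of the moment at which its call begins. camera_params takes no time and is no camera call.
- hand_in(): hands the job in; it is judged then, once.
The state is a dict: "t": time; "joint_positions": joint angles; "qvel": joint speeds; "effort": joint torques, N m; "tool_pos": TCP position; "tcp_rot": TCP orientation; "wrist_force": force on the tool from outside, world axes, zero at the start; "wrist_torque": the same for the moment, N m; "finger_gap": finger opening in mm; "grip_force": force on a finger pad.
Only numpy, scipy, OpenCV 4.12 (cv2) and the standard library are available. Lean on these libraries where they do the work, as an engineer would, in place of code of your own. Each camera call takes 0.05 s, during which the arm holds its last target. There are 200 camera calls.

### The job

Rebuild the pivot of the monitor foot: slide the dark steel bearing ring over the post down onto its seat on the foot, then the brass spacer down onto the ring, and last the orange cap. The cap has a square socket that must drop over the square end of the post: press it on lightly (never more than about 25 N) and turn it until it drops, so that it lies flat and fully home on the spacer. Let go of everything and leave the other things on the bench where they are.

Things in the scene. Friction and masses are not known exactly. Their poses are not given: they have to be found in the camera images.
- foot: Black round monitor foot, a disc 200 mm in diameter and 12 mm thick, heavy and fixed to the bench. On its centre a round steel seat, 56 mm in diameter, 8 mm above the disc, that carries a post. Seat and post are one sprung unit: pressed down it gives 4 N per mm from the first, to a hard stop at 6 mm (24 N); unloaded it stands up again. Origin: centre of the disc's underside, z up.
- post_base (a point): Point on the post's axis at the height of the unloaded seat's top, 20 mm above the bench (fixed: does not sink with the seat). The post is round, 30 mm in diameter, up to 34 mm above the seat (its upper 3 mm tapered to 27 mm); the square drive stands on that.
- post_top (a point): Centre of the top face of the square drive, 50 mm above the unloaded seat. The drive is 20 x 20 mm, 16 mm tall. Which way its sides face differs every time and is NOT told by this point's or the foot's yaw; a square repeats every 90 degrees, so a quarter turn finds it. It does not turn under the loads of this job.
- bearing_c (a point): Centre (half-way up) of the bearing ring: dark steel, loose, lying flat, outside 60 mm, bore 34 mm, 16 mm high, about 0.11 kg. Seated, this point is 8 mm above the unloaded seat.
- spacer_c (a point): Centre (half-way up) of the spacer: brass ring, loose, lying flat, outside 50 mm, bore 34 mm, 20 mm high, about 0.08 kg. Seated on the bearing ring, this point is 26 mm above the unloaded seat.
- cap_c (a point): Point on the orange cap's axis, half-way up, 23 mm above its underside. Loose, upright, 46 mm high, 0.08 to 0.14 kg. Flange below: 50 x 50 mm, 18 mm high. Grip bar on the flange: 44 mm long along the cap's x axis, 20 mm wide along y, 28 mm tall; pinch it across its width. This point is 69 mm above the unloaded seat (73 if off-centre) while the cap rests on the drive, 59 mm when home.
- cap_socket (a point): Centre of the underside of the cap, where its socket opens: first a round lead-in, 34 mm narrowing to 29 mm over 4 mm, that centres the cap on the drive's corners; above it the square socket, 22.3 x 22.3 mm, 12 mm deep, sides parallel to the flange's (the cap's x and y). Turned to within 6 degrees of the drive, any of the four ways round, the cap drops 10 mm onto the spacer.
- odd_ring: Small red plastic ring, outside 36 mm, bore 18 mm, 12 mm high: does not belong here, leave alone. Origin at the centre of its underside.
- mouse: Black computer mouse, about 80 x 62 x 34 mm, leave alone. Origin under its palm end.
- screwdriver: Screwdriver lying on the bench, leave alone. Origin at its underside.
- screw_jar: Glass jar with grey lid, 60 mm diameter, 70 mm high, leave alone. Origin at the centre of its underside.
- mug: Blue mug, 80 mm diameter, 90 mm high, leave alone. Origin at the centre of its underside.
- power_brick: Black power brick, 110 x 50 x 32 mm, leave alone. Origin at the centre of its underside.
There are look-alikes about, which are no part of the job. What is shaped like the part that bears spacer_c but pink or red is not meant.

How it is judged:
By the outcome, as a careful person would: the job done as asked, in the order asked, and still so for the second after the job is handed in, with the robot touching nothing.
It also fails if it takes over 72 s, if anything falls off the work surface, if the arm or the gripper's body presses on something with over 40 N, if the wrist force passes 120 N, or if a joint passes its speed limit or range.

## Working session

There is one attempt and no reset: what is moved stays moved. The work goes in short steps, Python scripts to look and compute and a shell command to move; the robot and the scene stay as the last step left them, time stands still between calls to the robot, and variables do not carry over. Pictures are saved under pics/ and viewed, at most 12 in all, crops included, and the job is handed in when it is done.

```bash
mkdir -p pics; ls
python3 - <<'E'
from plant import *
import cv2,numpy as np
for n in("scene","top"):
    p,d=camera(n); cv2.imwrite(f"pics/{n}0.png",p); np.save(f"{n}0.npy",d); print(n,camera_params(n))
print(get_state())
E
```

```text
pics
scene {'fov_y': 51.626879677479714, 'cx': 282.5932781113484, 'cy': 208.25241516050122, 'k1': -0.03627405769554367, 'rvec': array([ 2.19309336,  0.94858227, -0.38959575]), 'tvec': array([-350.15688237, -203.58292039, 1580.2052444 ])}
top {'fov_y': 46.0222066027584, 'cx': 279.29824272760465, 'cy': 207.7452480951709, 'k1': -0.16287213274641618, 'rvec': array([ 2.1274736 , -2.09629814,  0.19426686]), 'tvec': array([   7.21024901,  489.3843819 , 1285.33755535])}
{'t': 0.1, 'joint_positions': array([ 1.08036492,  0.43514381,  0.02492681,  1.57399258, -0.01159698,
        1.13401716, -0.07507095]), 'qvel': array([ 0.00126604, -0.00310519,  0.00068664, -0.00265554,  0.00151151,
       -0.00069853,  0.00011615]), 'effort': array([ 3.64350090e-03, -6.71752238e+01,  1.02858447e+00, -3.16905212e+01,
        1.58577121e-02,  7.18326701e-03, -7.59387262e-05]), 'tool_pos': array([ 236.16763788, -578.17184273,  230.61503838]), 'tcp_rot': array([ 9.81256610e-01,  1.92704341e-01, -1.90861277e-04, -6.81943174e-04]), 'wrist_force': array([-0.58079506, -0.19864668, -0.71971723]), 'wrist_torque': array([ 0.01714322, -0.0439108 , -0.00894205]), 'grip_force': 0.0, 'finger_gap': 85.35413532824995}
```

View pics/top0.png

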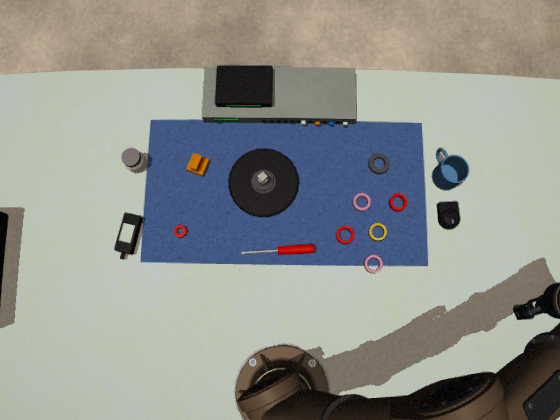

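View pics/scene0.png

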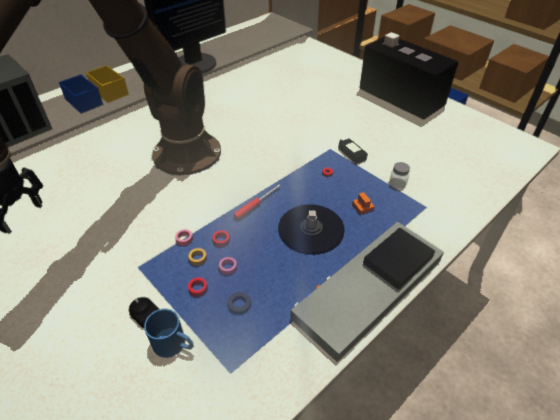

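The top view shows the bearing ring near (379,163), the brass ring at (378,232), the foot at (264,182) with its post at (263,177), and the cap at (198,165). The pink and red rings are look-alikes. Next I'll work out positions from enlarged crops.

```bash
cat > h.py <<'E'
from plant import *
import cv2,numpy as np
from scipy.spatial.transform import Rotation as R
def cam(n):
    c=camera_params(n); f=210/np.tan(np.radians(c['fov_y']/2))
    K=np.array([[f,0,c['cx']],[0,f,c['cy']],[0,0,1.]]); return K,np.array([c['k1'],0,0,0.]),np.array(c['rvec']),np.array(c['tvec'])
def ray(n,uv):
    # the stated model: drawn = slope*(1+k1 r^2) = OpenCV's
    K,D,r,t=cam(n); p=cv2.undistortPoints(np.array(uv,float).reshape(-1,1,2),K,D)[:,0]
    Rm=cv2.Rodrigues(r)[0]; d=np.c_[p,np.ones(len(p))]@Rm; return -Rm.T@t,d
def at_z(n,uv,z):
    o,d=ray(n,uv); return o+d*((z-o[2])/d[:,2])[:,None]
def proj(n,X):
    K,D,r,t=cam(n); return cv2.projectPoints(np.array(X,float).reshape(-1,1,3),r,t,K,D)[0][:,0]
def cloud(n,dep,u0,u1,v0,v1):
    v,u=np.mgrid[v0:v1,u0:u1]; o,d=ray(n,np.c_[u.ravel(),v.ravel()])
    return o+d*dep[v0:v1,u0:u1].ravel()[:,None]
E
python3 - <<'E'
from h import *
p=cv2.imread('pics/top0.png'); d=np.load('top0.npy')
for nm,b,lo,hi in [("bearing",(362,396,146,180),12,20),("spacer",(362,394,218,247),15,25),("foot",(222,304,142,222),8,14),("seat",(240,290,150,205),17,24),("post",(240,290,150,205),60,80),("flange",(180,216,146,184),12,24),("bar",(180,216,146,184),36,56)]:
    c=cloud("top",d,*b); m=(c[:,2]>lo)&(c[:,2]<hi); q=c[m]
    (x,y),(w,h),a=cv2.minAreaRect(q[:,:2].astype(np.float32))
    print(nm,m.sum(),q.mean(0).round(1),"rect",round(x,1),round(y,1),round(w,1),round(h,1),round(a,1))
def crop(n,u,v,w,s): return cv2.resize(p[v-w:v+w,u-w:u+w],None,fx=s,fy=s,interpolation=cv2.INTER_CUBIC)
cv2.imwrite('pics/c1.png',np.hstack([crop(0,263,178,20,9.5),crop(0,198,165,20,9.5)]))
E
```

```text
bearing 196 [ 630.  -265.7   15.6] rect 629.7 -265.8 58.3 57.4 63.8
spacer 130 [ 432.7 -254.9   19.5] rect 432.5 -255.7 48.0 47.8 1.1
foot 2399 [570.4  61.3  11.3] rect 569.7 64.5 212.2 222.8 5.1
seat 232 [574.   59.7  19.3] rect 581.8 58.0 153.7 137.8 0.7
post 64 [571.1  61.3  69. ] rect 570.6 60.4 23.6 19.8 46.5
flange 160 [614.6 247.2  17.9] rect 618.3 251.2 52.0 50.3 69.9
bar 116 [618.  249.5  44.9] rect 618.2 250.3 22.2 44.8 70.1
```

View pics/c1.png

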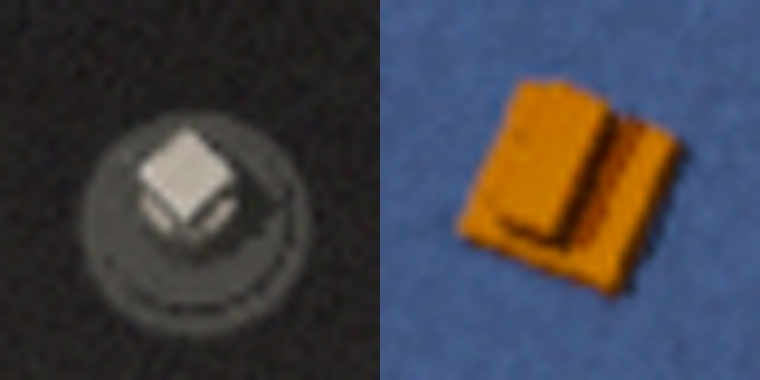

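The drive square is about 45° in the picture (corners at crop (185,127), (140,175), (183,220), (233,172)). The cap bar's long axis is at yaw about -20°. I'll cross-check with the scene camera and start turning the tool.

```bash
cat >> h.py <<'E'
def go(x,y,z,yaw=None):
    """print delta in tool axes (cm) to TCP target, and turn about tool axes (deg) to pointing-down with tool-x at yaw"""
    s=get_state(); q=R.from_quat(s['tcp_rot']); p=np.array(s['tool_pos'])
    print("t",round(s['t'],2),"pos",p.round(1),"F",np.round(s['wrist_force'],1),"gap",round(s['finger_gap'],1),"delta cm",(q.inv().apply(np.array([x,y,z])-p)/10).round(2),
      "toolx yaw",np.degrees(np.arctan2(*q.as_matrix()[[1,0],0])).round(1))
    if yaw is not None:
        t=R.from_euler('z',yaw,degrees=True)*R.from_euler('x',180,degrees=True)
        print("turn",np.degrees((q.inv()*t).as_rotvec()).round(1))
E
python3 - <<'E'
from h import *
d=np.load('scene0.npy')
for nm,b,P,lo,hi in [("bearing",18,(630,-266,16),12,20),("spacer",16,(432.7,-255,20),15,25),("post",14,(570.6,61,69),62,80),("bar",20,(618,250,46),36,56)]:
    u,v=proj("scene",P)[0].astype(int)
    c=cloud("scene",d,u-b,u+b,v-b,v+b); m=(c[:,2]>lo)&(c[:,2]<hi); q=c[m]
    (x,y),(w,h),a=cv2.minAreaRect(q[:,:2].astype(np.float32)); print(nm,(u,v),m.sum(),"rect",np.round([x,y,w,h,a],1))
co=np.array([[185,127],[140,175],[183,220],[233,172]])/9.5-.5+[243,158]
X=at_z("top",co,70); print(X.round(1),X.mean(0)); e=np.roll(X,-1,0)-X; print(np.degrees(np.arctan2(e[:,1],e[:,0]))%90)
p=cv2.imread('pics/top0.png'); g=p.max(2)
# foot disc by dark mask ellipse
m=((g<50)).astype(np.uint8); m[:140]=0;m[225:]=0;m[:,:220]=0;m[:,305:]=0
c=max(cv2.findContours(m,cv2.RETR_EXTERNAL,cv2.CHAIN_APPROX_NONE)[0],key=cv2.contourArea)
W=at_z("top",c[:,0],12)[:,:2].astype(np.float32); print("foot",cv2.fitEllipse(W))
go(630,-266,150,90)
E
```

```text
bearing (np.int64(239), np.int64(300)) 235 rect [ 630.2 -269.5   57.9   59.4   72.9]
spacer (np.int64(197), np.int64(253)) 143 rect [ 411.1 -251.1   89.2   95.9   46. ]
post (np.int64(311), np.int64(212)) 42 rect [572.7  59.1  17.7  21.4  44.3]
bar (np.int64(364), np.int64(195)) 86 rect [618.1 246.2  24.3  47.6  65.2]
[[585.7  62.4  70. ]
 [571.4  74.9  70. ]
 [558.4  62.4  70. ]
 [572.6  48.5  70. ]] [572.047176    62.05557119  70.        ]
[48.89758763 43.86900702 45.73646997 46.83993441]
foot ((569.8523559570312, 61.530364990234375), (193.63592529296875, 194.7132568359375), 119.80381774902344)
t 0.1 pos [ 236.2 -578.2  230.6] F [-0.6 -0.2 -0.7] gap 85.4 delta cm [ 48.27 -13.99   8.08] toolx yaw 22.2
turn [ -0.1  -0.  -67.8]
```

```bash
python3 -m pendant '[{"delta_pos":[0,0,0],"dr":[0,0,-8.5],"fingers":1},{"delta_pos":[0,0,0],"dr":[0,0,-8.5],"fingers":1},{"delta_pos":[0,0,0],"dr":[0,0,-8.5],"fingers":1},{"delta_pos":[0,0,0],"dr":[0,0,-8.5],"fingers":1},{"delta_pos":[0,0,0],"dr":[0,0,-8.5],"fingers":1},{"delta_pos":[0,0,0],"dr":[0,0,-8.5],"fingers":1},{"delta_pos":[0,0,0],"dr":[0,0,-8.5],"fingers":1},{"delta_pos":[0,0,0],"dr":[0,0,-8.3],"fingers":1}]' 60; python3 -c "
from h import *
go(630,-266,120,90)"
```

```text
t: 0.9
tool_pos: [236.1, -578.4, 230.8]
tcp_rot: [0.705, 0.709, 0.0, -0.0]
wrist_force: [0.2, 0.3, 0.3]
finger_gap: 84.9
grip_force: 0.0
t 0.9 pos [ 236.1 -578.4  230.8] F [0.2 0.3 0.3] gap 84.9 delta cm [30.98 39.59 11.09] toolx yaw 90.4
turn [-0.  -0.   0.4]
```

```bash
python3 -m pendant '[{"delta_pos":[2.8,3.6,0.8],"dr":[0,0,0],"fingers":1},{"delta_pos":[2.8,3.6,0.8],"dr":[0,0,0],"fingers":1},{"delta_pos":[2.8,3.6,0.8],"dr":[0,0,0],"fingers":1},{"delta_pos":[2.8,3.6,0.8],"dr":[0,0,0],"fingers":1},{"delta_pos":[2.8,3.6,0.8],"dr":[0,0,0],"fingers":1},{"delta_pos":[2.8,3.6,0.8],"dr":[0,0,0],"fingers":1},{"delta_pos":[2.8,3.6,0.8],"dr":[0,0,0],"fingers":1},{"delta_pos":[2.8,3.6,0.8],"dr":[0,0,0],"fingers":1}]'; python3 -m pendant '[{"delta_pos":[2.8,3.6,0.8],"dr":[0,0,0.4],"fingers":1},{"delta_pos":[2.8,3.6,0.8],"dr":[0,0,0],"fingers":1},{"delta_pos":[2.8,3.6,0.8],"dr":[0,0,0],"fingers":1},{"delta_pos":[0,0,0],"dr":[0,0,0],"fingers":1},{"delta_pos":[0,0,0],"dr":[0,0,0],"fingers":1}]'; python3 -c "
from h import *
go(630,-267,5,90)
p,d=camera('top'); cv2.imwrite('pics/t1.png',cv2.resize(p[110:280,300:480],None,fx=4,fy=3.5*4/3.5,interpolation=cv2.INTER_CUBIC)[:600])"
```

```text
t: 1.7
tool_pos: [525.2, -353.2, 166.6]
tcp_rot: [0.707, 0.707, -0.0, -0.0]
wrist_force: [-0.4, -0.3, 0.4]
finger_gap: 85.4
grip_force: 0.0
t: 2.2
tool_pos: [633.1, -269.2, 142.2]
tcp_rot: [0.708, 0.706, -0.0, -0.001]
wrist_force: [-0.8, -0.5, -0.5]
finger_gap: 85.5
grip_force: 0.0
t 2.2 pos [ 633.1 -269.2  142.2] F [-0.8 -0.5 -0.5] gap 85.5 delta cm [ 0.21 -0.29 13.72] toolx yaw 89.8
turn [-0.1 -0.1 -0.2]
```

```bash
python3 -m pendant '[{"delta_pos":[0.2,-0.3,3.5],"dr":[0,0,0],"fingers":0.95},{"delta_pos":[0,0,3.5],"dr":[0,0,0],"fingers":0.95},{"delta_pos":[0,0,3.5],"dr":[0,0,0],"fingers":0.95},{"delta_pos":[0,0,2],"dr":[0,0,0],"fingers":0.95},{"delta_pos":[0,0,1.2],"dr":[0,0,0],"fingers":0.95},{"delta_pos":[0,0,0.4],"dr":[0,0,0],"fingers":0.95},{"delta_pos":[0,0,0],"dr":[0,0,0],"fingers":0.9}]'; python3 -m pendant '[{"delta_pos":[0,0,0],"dr":[0,0,0],"fingers":0.6},{"delta_pos":[0,0,0],"dr":[0,0,0],"fingers":0.5},{"delta_pos":[0,0,0],"dr":[0,0,0],"fingers":0.4},{"delta_pos":[0,0,0],"dr":[0,0,0],"fingers":0.4},{"delta_pos":[0,0,0],"dr":[0,0,0],"fingers":0.4}]' 40;python3 -c "
from h import *
go(571,61,120,90)"
```

```text
t: 2.95
tool_pos: [629.5, -269.8, 2.7]
tcp_rot: [0.71, 0.704, -0.0, 0.0]
wrist_force: [0.6, 0.8, 0.3]
finger_gap: 76.6
grip_force: 0.0
t: 3.45
tool_pos: [630.7, -269.5, 4.1]
tcp_rot: [0.71, 0.705, 0.0, 0.001]
wrist_force: [-0.8, -0.5, 7.4]
finger_gap: 56.7
grip_force: 43.1
t 3.45 pos [ 630.7 -269.5    4.1] F [-0.8 -0.5  7.4] gap 56.7 delta cm [ 33.    -6.17 -11.64] toolx yaw 89.6
turn [ 0.1  0.1 -0.4]
```

View pics/t1.png

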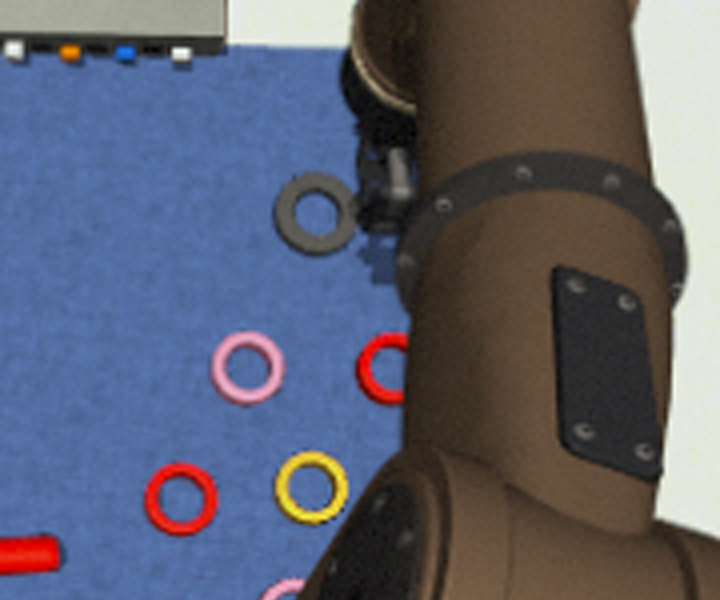

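The picture shows the ring clear of its neighbours (the arm covers the right side). The ring is gripped, with a gap of 56.7 mm. I'll lift and look.

```bash
python3 -m pendant '[{"delta_pos":[0,0,-1],"dr":[0,0,0],"fingers":0.4},{"delta_pos":[0,0,-3],"dr":[0,0,0],"fingers":0.4},{"delta_pos":[0,0,-4],"dr":[0,0,0],"fingers":0.4},{"delta_pos":[0,0,-4],"dr":[0,0,0],"fingers":0.4},{"delta_pos":[4.7,-0.8,0],"dr":[0,0,0],"fingers":0.4},{"delta_pos":[4.7,-0.8,0],"dr":[0,0,0],"fingers":0.4},{"delta_pos":[4.7,-0.9,0],"dr":[0,0,0],"fingers":0.4}]';python3 -m pendant '[{"delta_pos":[4.7,-0.9,0],"dr":[0,0,-0.4],"fingers":0.4},{"delta_pos":[4.7,-0.9,0],"dr":[0,0,0],"fingers":0.4},{"delta_pos":[4.7,-0.9,0],"dr":[0,0,0],"fingers":0.4},{"delta_pos":[4.7,-0.9,0],"dr":[0,0,0],"fingers":0.4},{"delta_pos":[0,0,0],"dr":[0,0,0],"fingers":0.4},{"delta_pos":[0,0,0],"dr":[0,0,0],"fingers":0.4}]';python3 - <<'E'
from h import *
go(571,61,90,90)
ims=[]
for n in("scene","top"):
    p,d=camera(n); np.save(n+'2.npy',d); u,v=proj(n,get_state()['tool_pos'])[0].astype(int); print(n,u,v)
    ims.append(cv2.resize(p[v-30:v+30,u-40:u+40],None,fx=5,fy=5,interpolation=cv2.INTER_CUBIC))
cv2.imwrite('pics/s2.png',np.hstack(ims))
E
```

```text
t: 4.15
tool_pos: [605.5, -126.4, 123.7]
tcp_rot: [0.71, 0.704, 0.001, 0.001]
wrist_force: [1.4, 0.7, -1.4]
finger_gap: 57.1
grip_force: 43.1
t: 4.75
tool_pos: [569.8, 61.9, 123.2]
tcp_rot: [0.706, 0.708, 0.0, 0.0]
wrist_force: [0.7, -0.2, -0.4]
finger_gap: 57.1
grip_force: 43.1
t 4.75 pos [569.8  61.9 123.2] F [ 0.7 -0.2 -0.4] gap 57.1 delta cm [-0.09  0.12  3.32] toolx yaw 90.2
turn [ 0.1 -0.   0.2]
scene 312 199
top 262 171
```

View pics/s2.png

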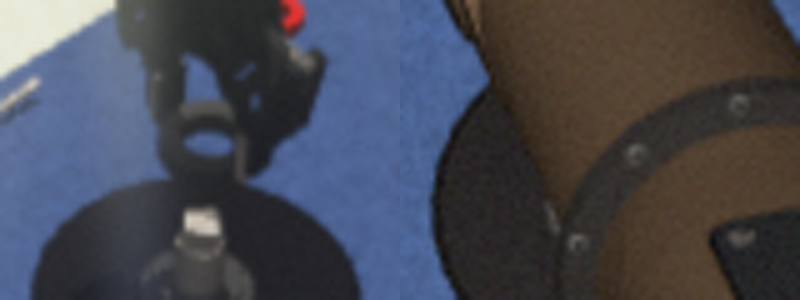

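The scene view shows the ring held level, with its bore at crop (207,143), which is pixel (313,197). The top view is hidden by the arm. I'll compute the ring-to-post offset in the scene camera.

```bash
cat >> h.py <<'E'
def hole(n,p,uv,z,w=14,show=None):
    """centre of the blue see-through patch nearest uv"""
    u,v=map(int,uv); c=p[v-w:v+w,u-w:u+w].astype(int)
    m=((c[...,0]-c[...,2])>25).astype(np.uint8)
    k,l,st,ce=cv2.connectedComponentsWithStats(m)
    print("holes",[(s[4],(x+[u-w,v-w]).round(1).tolist()) for s,x in zip(st[1:],ce[1:]) if s[4]>8])
E
python3 - <<'E'
from h import *
p,d=camera('scene'); hole('scene',p,(313,197),0)
print("ring",at_z('scene',[[313.0,197.2],[314,197.2],[313,198.2]],127))
c=cloud('scene',d,295,330,180,212); m=(c[:,2]>131)&(c[:,2]<139); q=c[m]
m2=np.hypot(*(q[:,:2]-[570,62]).T)<36; print(m2.sum(),q[m2].mean(0),cv2.minAreaRect(q[m2][:,:2].astype(np.float32)))
# drive in first scene picture
p0=cv2.imread('pics/scene0.png'); b=p0.max(2)[200:225,300:324]; 
m=np.zeros_like(p0[...,0]); m[200:225,300:324]=(b>140)
print("drive-ish",cv2.connectedComponentsWithStats(m)[2:])
cl=cloud('scene',np.load('scene0.npy'),295,330,195,240); 
for lo,hi in((66,74),(18,22)): 
  q=cl[(cl[:,2]>lo)&(cl[:,2]<hi)]; print(lo,len(q),q.mean(0).round(1))
cv2.imwrite('pics/s3.png',np.hstack([cv2.resize(x[175:235,290:340],None,fx=8,fy=8,interpolation=cv2.INTER_CUBIC) for x in(p0,p)]))
E
```

```text
holes [(np.int32(71), [300.3, 196.1]), (np.int32(46), [311.1, 186.3]), (np.int32(42), [312.7, 198.0]), (np.int32(25), [324.7, 204.0])]
ring [[568.17933267  63.53205657 127.        ]
 [570.11590838  65.60218133 127.        ]
 [571.02928886  60.56618549 127.        ]]
123 [563.75079825  53.4135408  133.5796383 ] ((566.7689208984375, 52.70634460449219), (43.08384704589844, 60.830665588378906), 50.015625)
drive-ish (array([[     0,      0,    560,    420, 235167],
       [   309,    211,      7,      5,     33]], dtype=int32), array([[279.49543941, 209.49950886],
       [312.        , 213.        ]]))
66 35 [572.4  59.   68.7]
18 73 [576.8  52.6  19.8]
```

View pics/s3.png

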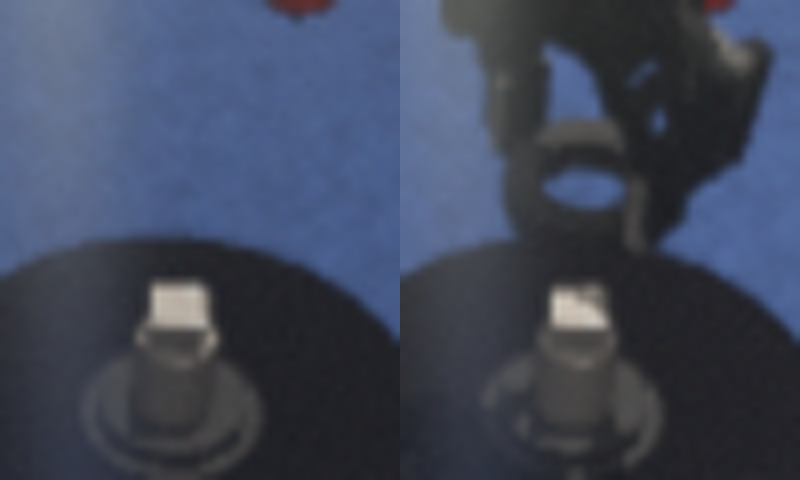

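The drive top is at pixel (312,212.7) and the bore centre at (312.7,198), so the ring needs to move about +2 mm in x and -1 mm in y. I'll descend in stages.

```bash
python3 -m pendant '[{"delta_pos":[-0.1,0.2,2],"dr":[0,0,0],"fingers":0.4},{"delta_pos":[0,0,2],"dr":[0,0,0],"fingers":0.4},{"delta_pos":[0,0,1],"dr":[0,0,0],"fingers":0.4},{"delta_pos":[0,0,0.5],"dr":[0,0,0],"fingers":0.4},{"delta_pos":[0,0,0],"dr":[0,0,0],"fingers":0.4}]';python3 -m pendant '[{"delta_pos":[0,0,0.5],"dr":[0,0,0],"fingers":0.4},{"delta_pos":[0,0,0.5],"dr":[0,0,0],"fingers":0.4},{"delta_pos":[0,0,0.5],"dr":[0,0,0],"fingers":0.4},{"delta_pos":[0,0,0],"dr":[0,0,0],"fingers":0.4}]'
```

```text
t: 5.4
tool_pos: [571.8, 58.6, 67.0]
tcp_rot: [0.707, 0.707, -0.0, -0.0]
wrist_force: [-0.2, -0.0, -0.6]
finger_gap: 57.4
grip_force: 43.1
t: 5.8
tool_pos: [571.5, 59.1, 51.7]
tcp_rot: [0.707, 0.707, -0.0, -0.0]
wrist_force: [-0.7, -0.5, -0.9]
finger_gap: 56.5
grip_force: 43.1
```

```bash
python3 -m pendant '[{"delta_pos":[0,0,0.7],"dr":[0,0,0],"fingers":0.4},{"delta_pos":[0,0,0.7],"dr":[0,0,0],"fingers":0.4},{"delta_pos":[0,0,0.7],"dr":[0,0,0],"fingers":0.4},{"delta_pos":[0,0,0.4],"dr":[0,0,0],"fingers":0.4},{"delta_pos":[0,0,0],"dr":[0,0,0],"fingers":0.4}]'; python3 -m pendant '[{"delta_pos":[0,0,0.2],"dr":[0,0,0],"fingers":0.4},{"delta_pos":[0,0,0],"dr":[0,0,0],"fingers":0.4}]'
```

```text
t: 6.3
tool_pos: [571.3, 59.1, 26.4]
tcp_rot: [0.707, 0.707, -0.001, -0.0]
wrist_force: [-0.1, -0.3, -0.9]
finger_gap: 56.9
grip_force: 43.1
t: 6.5
tool_pos: [572.0, 59.2, 25.3]
tcp_rot: [0.707, 0.707, 0.0, 0.0]
wrist_force: [-0.2, -0.5, -0.5]
finger_gap: 57.3
grip_force: 43.1
```

```bash
python3 -m pendant '[{"delta_pos":[0,0,0.15],"dr":[0,0,0],"fingers":0.4},{"delta_pos":[0,0,0],"dr":[0,0,0],"fingers":0.4},{"delta_pos":[0,0,0],"dr":[0,0,0],"fingers":0.9},{"delta_pos":[0,0,0],"dr":[0,0,0],"fingers":0.9},{"delta_pos":[0,0,0],"dr":[0,0,0],"fingers":0.9},{"delta_pos":[0,0,-3],"dr":[0,0,0],"fingers":0.9},{"delta_pos":[0,0,-5],"dr":[0,0,0],"fingers":0.9},{"delta_pos":[0,0,-4],"dr":[0,0,0],"fingers":0.9}]'; python3 -c "
from h import *
go(433,-257,120,90)"
```

```text
t: 7.3
tool_pos: [571.8, 59.4, 145.8]
tcp_rot: [0.707, 0.707, 0.0, -0.0]
wrist_force: [0.9, 0.2, 0.7]
finger_gap: 77.0
grip_force: 0.0
t 7.3 pos [571.8  59.4 145.8] F [0.9 0.2 0.7] gap 77.0 delta cm [-31.64 -13.9    2.56] toolx yaw 90.0
turn [ 0. -0.  0.]
```

```bash
python3 -m pendant '[{"delta_pos":[-4.0,-1.74,0],"dr":[0,0,0],"fingers":0.9},{"delta_pos":[-4,-1.74,0],"dr":[0,0,0],"fingers":0.9},{"delta_pos":[-4,-1.74,0],"dr":[0,0,0],"fingers":0.9},{"delta_pos":[-4,-1.74,0],"dr":[0,0,0],"fingers":0.9},{"delta_pos":[-4,-1.74,0],"dr":[0,0,0],"fingers":0.9},{"delta_pos":[-4,-1.74,0],"dr":[0,0,0],"fingers":0.9},{"delta_pos":[-4,-1.74,0],"dr":[0,0,0],"fingers":0.9},{"delta_pos":[-3.6,-1.74,0],"dr":[0,0,0],"fingers":0.9}]'; python3 -m pendant '[{"delta_pos":[0,0,0],"dr":[0,0,0],"fingers":0.88},{"delta_pos":[0,0,0],"dr":[0,0,0],"fingers":0.88}]';python3 - <<'E'
from h import *
go(433,-257,5,90)
ims=[]
for n,P in(("scene",(571,60,40)),("scene",(433,-256,20)),("top",(571,60,40))):
    p,d=camera(n); u,v=proj(n,P)[0].astype(int); print(n,u,v)
    ims.append(cv2.resize(p[v-25:v+25,u-22:u+22],None,fx=6,fy=6,interpolation=cv2.INTER_CUBIC))
cv2.imwrite('pics/s4.png',np.hstack(ims))
E
```

```text
t: 8.1
tool_pos: [431.7, -258.8, 144.0]
tcp_rot: [0.707, 0.707, -0.0, 0.0]
wrist_force: [-0.1, -0.7, 0.2]
finger_gap: 76.8
grip_force: 0.0
t: 8.3
tool_pos: [432.3, -257.7, 143.9]
tcp_rot: [0.708, 0.706, -0.0, 0.0]
wrist_force: [-0.1, 0.6, -0.6]
finger_gap: 75.1
grip_force: 0.0
t 8.3 pos [ 432.3 -257.7  143.9] F [-0.1  0.6 -0.6] gap 75.1 delta cm [ 0.07  0.07 13.89] toolx yaw 89.9
turn [ 0.   0.  -0.1]
scene 311 219
scene 197 254
top 263 178
```

View pics/s4.png

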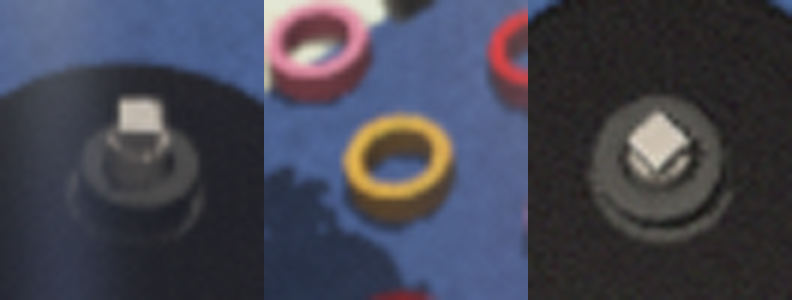

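The pictures show the bearing lying flat around the post and the brass ring untouched. I'll descend and grip it.

```bash
python3 -m pendant '[{"delta_pos":[0.05,0.05,3.5],"dr":[0,0,0],"fingers":0.88},{"delta_pos":[0,0,3.5],"dr":[0,0,0],"fingers":0.88},{"delta_pos":[0,0,3.5],"dr":[0,0,0],"fingers":0.88},{"delta_pos":[0,0,2],"dr":[0,0,0],"fingers":0.88},{"delta_pos":[0,0,1.3],"dr":[0,0,0],"fingers":0.88},{"delta_pos":[0,0,0],"dr":[0,0,0],"fingers":0.8},{"delta_pos":[0,0,0],"dr":[0,0,0],"fingers":0.6}]'; python3 -m pendant '[{"delta_pos":[0,0,0],"dr":[0,0,0],"fingers":0.4},{"delta_pos":[0,0,0],"dr":[0,0,0],"fingers":0.3},{"delta_pos":[0,0,0],"dr":[0,0,0],"fingers":0.3},{"delta_pos":[0,0,0],"dr":[0,0,0],"fingers":0.3},{"delta_pos":[0,0,0],"dr":[0,0,0],"fingers":0.3}]' 40;python3 -m pendant '[{"delta_pos":[0,0,-1],"dr":[0,0,0],"fingers":0.3},{"delta_pos":[0,0,-3],"dr":[0,0,0],"fingers":0.3},{"delta_pos":[0,0,-4],"dr":[0,0,0],"fingers":0.3},{"delta_pos":[0,0,-4],"dr":[0,0,0],"fingers":0.3},{"delta_pos":[0,0,-2],"dr":[0,0,0],"fingers":0.3}]';python3 -c "
from h import *
go(571.5,59,142,90)"
```

```text
t: 9.15
tool_pos: [434.0, -255.9, 6.4]
tcp_rot: [0.707, 0.708, 0.0, 0.0]
wrist_force: [-0.6, 0.8, 0.6]
finger_gap: 55.2
grip_force: 0.0
t: 9.65
tool_pos: [434.2, -256.4, 7.2]
tcp_rot: [0.707, 0.707, 0.0, 0.001]
wrist_force: [-0.6, 2.0, 7.9]
finger_gap: 48.2
grip_force: 41.6
t: 10.15
tool_pos: [434.5, -257.0, 150.1]
tcp_rot: [0.707, 0.707, 0.001, 0.002]
wrist_force: [1.1, 0.1, -1.5]
finger_gap: 47.7
grip_force: 41.7
t 10.15 pos [ 434.5 -257.   150.1] F [ 1.1  0.1 -1.5] gap 47.7 delta cm [31.6  13.69  0.8 ] toolx yaw 90.0
turn [0.3 0.1 0. ]
```

```bash
python3 -m pendant '[{"delta_pos":[4.0,1.72,0],"dr":[0,0,0],"fingers":0.3},{"delta_pos":[4,1.72,0],"dr":[0,0,0],"fingers":0.3},{"delta_pos":[4,1.72,0],"dr":[0,0,0],"fingers":0.3},{"delta_pos":[4,1.72,0],"dr":[0,0,0],"fingers":0.3},{"delta_pos":[4,1.72,0],"dr":[0,0,0],"fingers":0.3},{"delta_pos":[4,1.72,0],"dr":[0,0,0],"fingers":0.3},{"delta_pos":[4,1.72,0],"dr":[0,0,0],"fingers":0.3},{"delta_pos":[3.6,1.66,0],"dr":[0,0,0],"fingers":0.3}]'; python3 -m pendant '[{"delta_pos":[0,0,1],"dr":[0,0,0],"fingers":0.3},{"delta_pos":[0,0,1],"dr":[0,0,0],"fingers":0.3},{"delta_pos":[0,0,0],"dr":[0,0,0],"fingers":0.3}]';python3 - <<'E'
from h import *
go(571.5,59,100,90)
p,d=camera('scene'); u,v=proj('scene',get_state()['tool_pos'])[0].astype(int); print(u,v); hole('scene',p,(u,v),0)
go(571.5,59,100,90)
cv2.imwrite('pics/s5.png',cv2.resize(p[v-25:v+35,u-30:u+30],None,fx=10,fy=10,interpolation=cv2.INTER_CUBIC))
E
```

```text
t: 10.95
tool_pos: [570.8, 61.7, 147.0]
tcp_rot: [0.707, 0.707, 0.001, 0.0]
wrist_force: [1.3, -0.7, -0.4]
finger_gap: 47.8
grip_force: 41.6
t: 11.25
tool_pos: [568.8, 57.9, 124.6]
tcp_rot: [0.707, 0.707, -0.002, -0.0]
wrist_force: [-0.4, -1.0, -0.6]
finger_gap: 48.0
grip_force: 41.6
t 11.25 pos [568.8  57.9 124.6] F [-0.4 -1.  -0.6] gap 48.0 delta cm [0.11 0.28 2.45] toolx yaw 89.9
turn [-0.2  0.1 -0.1]
311 198
holes [(np.int32(113), [299.2, 195.5]), (np.int32(34), [311.4, 186.8]), (np.int32(18), [311.4, 198.8]), (np.int32(26), [322.5, 203.3])]
t 11.3 pos [569.2  57.8 125.2] F [ 0.  -0.  -0.7] gap 47.9 delta cm [0.13 0.24 2.52] toolx yaw 89.9
turn [-0.1  0.1 -0.1]
```

View pics/s5.png

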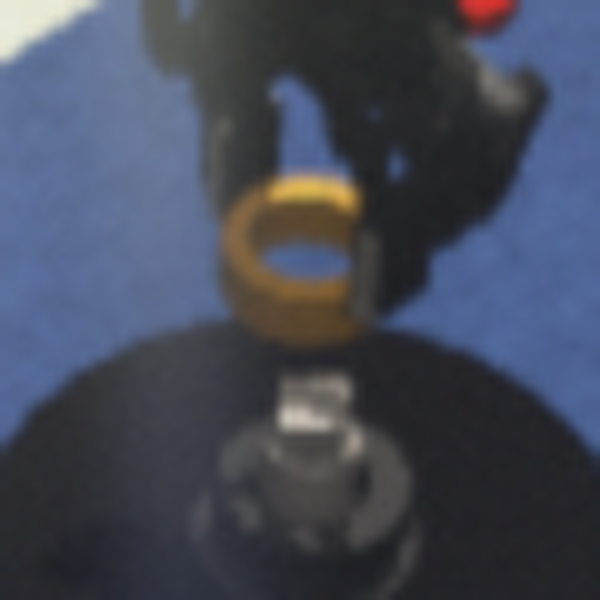

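The spacer is held level with its bore at pixel (311.4,198.8). The drive is at pixel (312,212.7).

```bash
python3 -c "
from h import *
print(at_z('scene',[[311.4,198.8]],128),at_z('scene',[[312.7,198.0]],127),at_z('scene',[[312.0,212.7]],70))"
```

```text
[[570.34062408  54.70325629 128.        ]] [[569.88051155  60.53841413 127.        ]] [[572.08290622  59.59109938  70.        ]]
```

```bash
python3 -m pendant '[{"delta_pos":[0.35,0.15,2],"dr":[0,0,0],"fingers":0.3},{"delta_pos":[0,0,1.5],"dr":[0,0,0],"fingers":0.3},{"delta_pos":[0,0,0.5],"dr":[0,0,0],"fingers":0.3},{"delta_pos":[0,0,0.5],"dr":[0,0,0],"fingers":0.3},{"delta_pos":[0,0,0.5],"dr":[0,0,0],"fingers":0.3},{"delta_pos":[0,0,0],"dr":[0,0,0],"fingers":0.3}]';python3 -m pendant '[{"delta_pos":[0,0,0.5],"dr":[0,0,0],"fingers":0.3},{"delta_pos":[0,0,0.5],"dr":[0,0,0],"fingers":0.3},{"delta_pos":[0,0,0.4],"dr":[0,0,0],"fingers":0.3},{"delta_pos":[0,0,0],"dr":[0,0,0],"fingers":0.3}]'
```

```text
t: 11.9
tool_pos: [571.6, 62.8, 75.7]
tcp_rot: [0.707, 0.707, -0.0, 0.0]
wrist_force: [0.9, -0.3, 0.0]
finger_gap: 47.9
grip_force: 41.6
t: 12.3
tool_pos: [571.2, 63.1, 61.1]
tcp_rot: [0.707, 0.707, -0.0, -0.0]
wrist_force: [0.6, 0.2, -1.1]
finger_gap: 48.0
grip_force: 41.6
```

```bash
python3 -m pendant '[{"delta_pos":[0,0,0.3],"dr":[0,0,0],"fingers":0.3},{"delta_pos":[0,0,0.3],"dr":[0,0,0],"fingers":0.3},{"delta_pos":[0,0,0],"dr":[0,0,0],"fingers":0.3}]'
```

```text
t: 12.6
tool_pos: [571.4, 63.2, 55.4]
tcp_rot: [0.707, 0.707, -0.0, -0.0]
wrist_force: [0.1, -0.2, -0.5]
finger_gap: 48.1
grip_force: 41.6
```

```bash
python3 -m pendant '[{"delta_pos":[0,0,0.4],"dr":[0,0,0],"fingers":0.3},{"delta_pos":[0,0,0.4],"dr":[0,0,0],"fingers":0.3},{"delta_pos":[0,0,0.2],"dr":[0,0,0],"fingers":0.3},{"delta_pos":[0,0,0],"dr":[0,0,0],"fingers":0.3}]';python3 -m pendant '[{"delta_pos":[0,0,0.15],"dr":[0,0,0],"fingers":0.3},{"delta_pos":[0,0,0],"dr":[0,0,0],"fingers":0.3}]'
```

```text
t: 13.0
tool_pos: [571.4, 63.2, 45.3]
tcp_rot: [0.707, 0.707, -0.0, -0.0]
wrist_force: [-0.7, -0.2, -1.0]
finger_gap: 47.9
grip_force: 41.6
t: 13.2
tool_pos: [571.6, 63.2, 44.2]
tcp_rot: [0.707, 0.707, -0.0, -0.0]
wrist_force: [0.1, -0.1, -0.7]
finger_gap: 48.1
grip_force: 41.6
```

```bash
python3 -m pendant '[{"delta_pos":[0,0,0.05],"dr":[0,0,0],"fingers":0.3},{"delta_pos":[0,0,0],"dr":[0,0,0],"fingers":0.8},{"delta_pos":[0,0,0],"dr":[0,0,0],"fingers":0.8},{"delta_pos":[0,0,0],"dr":[0,0,0],"fingers":0.8},{"delta_pos":[0,0,-3],"dr":[0,0,0],"fingers":0.8},{"delta_pos":[0,0,-5],"dr":[0,0,0],"fingers":0.8},{"delta_pos":[0,0,-2],"dr":[0,0,0],"fingers":0.8}]';python3 -m pendant '[{"delta_pos":[0,0,0],"dr":[0,0,-8.5],"fingers":0.6},{"delta_pos":[0,0,0],"dr":[0,0,-8.5],"fingers":0.6},{"delta_pos":[0,0,0],"dr":[0,0,-8.5],"fingers":0.6},{"delta_pos":[0,0,0],"dr":[0,0,-8.5],"fingers":0.6},{"delta_pos":[0,0,0],"dr":[0,0,-8.5],"fingers":0.6},{"delta_pos":[0,0,0],"dr":[0,0,-8.5],"fingers":0.6},{"delta_pos":[0,0,0],"dr":[0,0,-8.5],"fingers":0.6},{"delta_pos":[0,0,0],"dr":[0,0,-8.5],"fingers":0.6}]';python3 -c "
from h import *
go(618,249,140,160)"
```

```text
t: 13.9
tool_pos: [573.4, 63.9, 147.8]
tcp_rot: [0.707, 0.707, 0.002, 0.001]
wrist_force: [0.9, -0.1, -0.1]
finger_gap: 67.9
grip_force: 0.0
t: 14.7
tool_pos: [571.7, 63.1, 143.9]
tcp_rot: [0.188, 0.982, -0.0, 0.0]
wrist_force: [-0.2, 0.6, 0.0]
finger_gap: 51.4
grip_force: 0.0
t 14.7 pos [571.7  63.1 143.9] F [-0.2  0.6  0. ] gap 51.4 delta cm [ 2.55 18.99  0.39] toolx yaw 158.4
turn [-0.   0.  -1.6]
```

```bash
python3 -m pendant '[{"delta_pos":[0.6,4.7,0],"dr":[0,0,0],"fingers":0.6},{"delta_pos":[0.6,4.7,0],"dr":[0,0,0],"fingers":0.6},{"delta_pos":[0.6,4.7,0],"dr":[0,0,0],"fingers":0.6},{"delta_pos":[0.7,4.8,0],"dr":[0,0,0],"fingers":0.6},{"delta_pos":[0,0,0],"dr":[0,0,-1.6],"fingers":0.6},{"delta_pos":[0,0,0],"dr":[0,0,0],"fingers":0.6}]';python3 - <<'E'
from h import *
go(618,249,30,160)
ims=[]
for n,P in(("scene",(571,60,40)),("scene",(618,250,30)),("top",(618,250,30)),("top",(571,60,40))):
    p,d=camera(n); u,v=proj(n,P)[0].astype(int); print(n,u,v)
    ims.append(cv2.resize(p[v-28:v+28,u-20:u+20],None,fx=5,fy=5,interpolation=cv2.INTER_CUBIC))
cv2.imwrite('pics/s6.png',np.hstack(ims))
E
```

```text
t: 15.3
tool_pos: [618.7, 249.8, 143.5]
tcp_rot: [0.175, 0.985, 0.0, -0.0]
wrist_force: [-0.0, -0.6, -0.6]
finger_gap: 51.2
grip_force: 0.0
t 15.3 pos [618.7 249.8 143.5] F [-0.  -0.6 -0.6] gap 51.2 delta cm [ 0.03 -0.1  11.35] toolx yaw 159.8
turn [ 0.  -0.  -0.2]
scene 311 219
scene 363 199
top 196 162
top 263 178
```

View pics/s6.png

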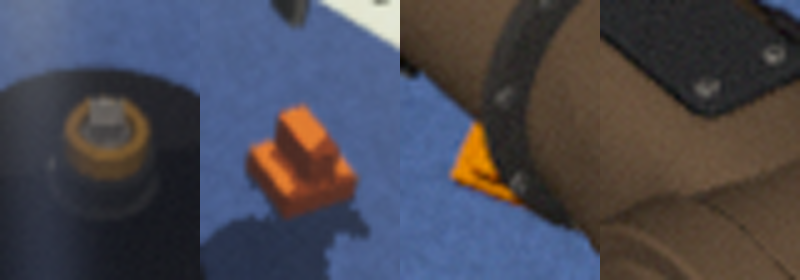

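The spacer sits on the ring and the cap is undisturbed under the gripper. I'll grip the bar.

```bash
python3 -m pendant '[{"delta_pos":[0,-0.1,3.5],"dr":[0,0,0],"fingers":0.6},{"delta_pos":[0,0,3.5],"dr":[0,0,0],"fingers":0.6},{"delta_pos":[0,0,2.5],"dr":[0,0,0],"fingers":0.6},{"delta_pos":[0,0,1.5],"dr":[0,0,0],"fingers":0.6},{"delta_pos":[0,0,1],"dr":[0,0,0],"fingers":0.6},{"delta_pos":[0,0,0],"dr":[0,0,0],"fingers":0.5},{"delta_pos":[0,0,0],"dr":[0,0,0],"fingers":0.35}]';python3 -m pendant '[{"delta_pos":[0,0,0],"dr":[0,0,0],"fingers":0.25},{"delta_pos":[0,0,0],"dr":[0,0,0],"fingers":0.1},{"delta_pos":[0,0,0],"dr":[0,0,0],"fingers":0},{"delta_pos":[0,0,0],"dr":[0,0,0],"fingers":0},{"delta_pos":[0,0,0],"dr":[0,0,0],"fingers":0}]' 60
```

```text
t: 16.2
tool_pos: [619.5, 247.2, 24.9]
tcp_rot: [0.177, 0.984, 0.0, 0.001]
wrist_force: [0.4, -0.2, 0.2]
finger_gap: 30.9
grip_force: 0.0
t: 16.7
tool_pos: [619.8, 247.5, 25.4]
tcp_rot: [0.177, 0.984, 0.001, 0.001]
wrist_force: [-0.5, -1.2, 6.8]
finger_gap: 19.0
grip_force: 59.6
```

```bash
python3 -m pendant '[{"delta_pos":[0,0,-1],"dr":[0,0,0],"fingers":0},{"delta_pos":[0,0,-3],"dr":[0,0,0],"fingers":0},{"delta_pos":[0,0,-4],"dr":[0,0,0],"fingers":0},{"delta_pos":[0,0,-4],"dr":[0,0,0],"fingers":0},{"delta_pos":[0,0,0],"dr":[0,0,8],"fingers":0},{"delta_pos":[0,0,0],"dr":[0,0,8],"fingers":0},{"delta_pos":[0,0,0],"dr":[0,0,8],"fingers":0},{"delta_pos":[0,0,0],"dr":[0,0,0],"fingers":0}]';python3 -c "
from h import *
go(571.5,60,140,136)"
```

```text
t: 17.5
tool_pos: [618.8, 247.1, 144.7]
tcp_rot: [0.379, 0.926, 0.0, 0.0]
wrist_force: [0.3, -0.1, -1.6]
finger_gap: 18.8
grip_force: 58.8
t 17.5 pos [618.8 247.1 144.7] F [ 0.3 -0.1 -1.6] gap 18.8 delta cm [ -9.74 -16.66   0.47] toolx yaw 135.5
turn [ 0.   0.  -0.5]
```

```bash
python3 -m pendant '[{"delta_pos":[-2.4,-4.2,0],"dr":[0,0,0],"fingers":0},{"delta_pos":[-2.4,-4.2,0],"dr":[0,0,0],"fingers":0},{"delta_pos":[-2.4,-4.2,0],"dr":[0,0,0],"fingers":0},{"delta_pos":[-2.5,-4.1,0],"dr":[0,0,0],"fingers":0},{"delta_pos":[0,0,1.5],"dr":[0,0,0],"fingers":0},{"delta_pos":[0,0,0],"dr":[0,0,0],"fingers":0}]';python3 - <<'E'
from h import *
p,d=camera('scene'); go(571.5,60,120,136); u,v=proj('scene',get_state()['tool_pos'])[0].astype(int); print(u,v)
cv2.imwrite('pics/s7.png',cv2.resize(p[v-25:v+35,u-30:u+30],None,fx=10,fy=10,interpolation=cv2.INTER_CUBIC))
c=cloud('scene',d,u-15,u+15,v-12,v+18); g=p[v-12:v+18,u-15:u+15].reshape(-1,3).astype(int); m=(g[:,2]-g[:,0]>70)
for lo in(120,105): 
  q=c[m&(c[:,2]>lo-6)&(c[:,2]<lo+6)]; print(lo,len(q),q.mean(0).round(1),[np.round(x,1) for x in cv2.minAreaRect(q[:,:2].astype(np.float32))])
E
```

```text
t: 18.1
tool_pos: [570.4, 57.6, 127.7]
tcp_rot: [0.378, 0.926, -0.001, -0.001]
wrist_force: [0.4, 0.5, -1.3]
finger_gap: 18.7
grip_force: 59.2
t 18.15 pos [570.9  59.8 128.6] F [-0.1  1.2 -0.5] gap 19.3 delta cm [-0.03  0.05  0.86] toolx yaw 135.8
turn [-0.  -0.1 -0.2]
312 197
120 93 [577.9  48.7 119.2] [array([571.6,  51.6]), array([58.6, 41.9]), np.float64(28.0)]
105 5 [590.6  41.1 104.3] [array([589.3,  39.2]), array([28.7,  4. ]), np.float64(50.8)]
```

View pics/s7.png

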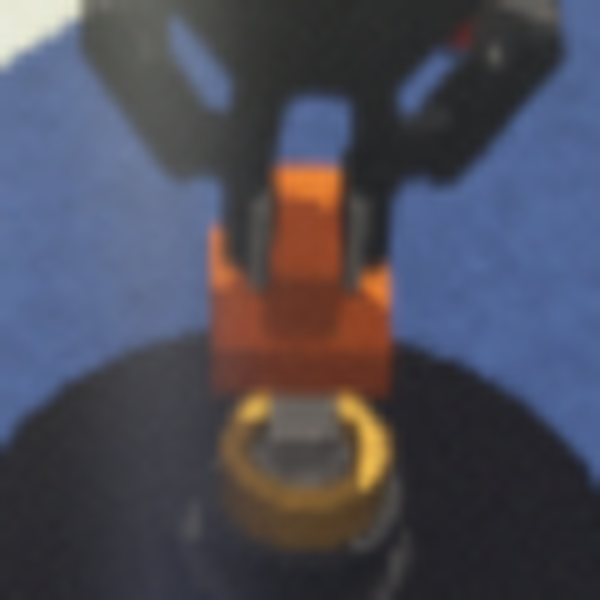

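The cap is end-on to the scene camera (flange columns 212–392, drive 273–338 in the crop), so it is centred sideways and parallel to the drive. I'll check the fore-aft position from the flange's lower front edge (crop row 394).

```bash
python3 -c "
from h import *
o,_=ray('scene',[[300,200]]); print(o)
e=at_z('scene',[[282+30.2-.5,172+39.3-.5]],103)[0]; t=get_state()['tool_pos']
d=np.array([np.cos(np.radians(-44)),np.sin(np.radians(-44))]); print(e,e[:2]-25*d, at_z('scene',[[282+30.5-.5,172+43.8-.5]],54.+16-0)) 
print(e[:2]-np.array(t[:2]), t)"
```

```text
[1157.03843772 -613.39674013  972.68235052]
[587.66438511  39.78756695 103.        ] [569.6808901   57.15402622] [[579.42732328  51.9748543   70.        ]]
[ 16.72206008 -20.00802734] [570.94232503  59.79559429 128.60305366]
```

```bash
python3 -c "
from h import *
for z in(12,70,103,120): print(z,proj('scene',[572,59.4,z]),proj('scene',[570,57.4,z]))"
```

```text
12 [[310.95116441 226.21956221]] [[310.0112643  226.19715754]]
70 [[311.93400318 212.71714834]] [[310.96362626 212.69444248]]
103 [[312.52115572 204.63698375]] [[311.53257347 204.61410799]]
120 [[312.83199373 200.35516899]] [[311.83377412 200.33220626]]
```

```bash
python3 -m pendant '[{"delta_pos":[0,0.2,1.5],"dr":[0,0,0],"fingers":0},{"delta_pos":[0,0,1],"dr":[0,0,0],"fingers":0},{"delta_pos":[0,0,0.5],"dr":[0,0,0],"fingers":0},{"delta_pos":[0,0,0],"dr":[0,0,0],"fingers":0}]';python3 -m pendant '[{"delta_pos":[0,0,0.2],"dr":[0,0,0],"fingers":0},{"delta_pos":[0,0,0.2],"dr":[0,0,0],"fingers":0},{"delta_pos":[0,0,0],"dr":[0,0,0],"fingers":0}]'
```

```text
t: 18.55
tool_pos: [572.1, 61.8, 97.6]
tcp_rot: [0.377, 0.926, -0.0, -0.001]
wrist_force: [0.6, -0.1, -1.3]
finger_gap: 18.8
grip_force: 59.2
t: 18.85
tool_pos: [572.8, 61.1, 94.8]
tcp_rot: [0.378, 0.926, -0.0, 0.0]
wrist_force: [-0.6, 0.4, -1.6]
finger_gap: 18.8
grip_force: 59.2
```

```bash
python3 -m pendant '[{"delta_pos":[0,0,0.2],"dr":[0,0,0],"fingers":0},{"delta_pos":[0,0,0.2],"dr":[0,0,0],"fingers":0},{"delta_pos":[0,0,0],"dr":[0,0,0],"fingers":0}]';python3 -m pendant '[{"delta_pos":[0,0,0.15],"dr":[0,0,0],"fingers":0},{"delta_pos":[0,0,0],"dr":[0,0,0],"fingers":0}]'
```

```text
t: 19.15
tool_pos: [572.7, 61.0, 90.6]
tcp_rot: [0.378, 0.926, -0.0, -0.0]
wrist_force: [0.4, 0.6, -1.0]
finger_gap: 18.7
grip_force: 59.2
t: 19.35
tool_pos: [572.7, 61.0, 89.1]
tcp_rot: [0.378, 0.926, -0.0, -0.0]
wrist_force: [0.3, -1.0, -0.6]
finger_gap: 18.7
grip_force: 59.2
```

```bash
python3 -m pendant '[{"delta_pos":[0,0,0.15],"dr":[0,0,0],"fingers":0},{"delta_pos":[0,0,0.1],"dr":[0,0,0],"fingers":0},{"delta_pos":[0,0,0],"dr":[0,0,0],"fingers":0}]';python3 -m pendant '[{"delta_pos":[0,0,0.15],"dr":[0,0,0],"fingers":0},{"delta_pos":[0,0,0],"dr":[0,0,0],"fingers":0}]'
```

```text
t: 19.65
tool_pos: [572.7, 61.0, 86.6]
tcp_rot: [0.378, 0.926, -0.0, -0.0]
wrist_force: [0.1, -0.5, -1.1]
finger_gap: 18.7
grip_force: 59.2
t: 19.85
tool_pos: [572.7, 61.0, 85.1]
tcp_rot: [0.378, 0.926, -0.0, -0.0]
wrist_force: [-1.8, -1.2, -1.6]
finger_gap: 18.8
grip_force: 59.2
```

It's entering freely, so the square is engaged. I'll continue to the spacer.

```bash
python3 -m pendant '[{"delta_pos":[0,0,0.15],"dr":[0,0,0],"fingers":0},{"delta_pos":[0,0,0],"dr":[0,0,0],"fingers":0}]';python3 -m pendant '[{"delta_pos":[0,0,0.15],"dr":[0,0,0],"fingers":0},{"delta_pos":[0,0,0],"dr":[0,0,0],"fingers":0}]'
```

```text
t: 20.05
tool_pos: [572.7, 61.0, 83.6]
tcp_rot: [0.378, 0.926, -0.0, -0.0]
wrist_force: [-1.2, -0.7, -0.2]
finger_gap: 18.6
grip_force: 59.2
t: 20.25
tool_pos: [572.7, 61.1, 82.1]
tcp_rot: [0.378, 0.926, -0.0, -0.0]
wrist_force: [-1.0, -0.8, -1.1]
finger_gap: 18.8
grip_force: 59.3
```

```bash
python3 -m pendant '[{"delta_pos":[0,0,0.1],"dr":[0,0,0],"fingers":0},{"delta_pos":[0,0,0],"dr":[0,0,0],"fingers":0}]';python3 -m pendant '[{"delta_pos":[0,0,0.1],"dr":[0,0,0],"fingers":0},{"delta_pos":[0,0,0],"dr":[0,0,0],"fingers":0}]';python3 -m pendant '[{"delta_pos":[0,0,0.1],"dr":[0,0,0],"fingers":0},{"delta_pos":[0,0,0],"dr":[0,0,0],"fingers":0}]'
```

```text
t: 20.45
tool_pos: [572.8, 61.0, 81.2]
tcp_rot: [0.378, 0.926, -0.0, -0.0]
wrist_force: [-1.8, -1.8, -0.4]
finger_gap: 18.6
grip_force: 59.3
t: 20.65
tool_pos: [572.8, 61.1, 80.3]
tcp_rot: [0.378, 0.926, -0.0, 0.0]
wrist_force: [-1.8, -1.7, 1.3]
finger_gap: 18.7
grip_force: 59.5
t: 20.85
tool_pos: [572.8, 61.1, 79.5]
tcp_rot: [0.378, 0.926, -0.0, 0.0]
wrist_force: [-3.3, -2.5, 4.4]
finger_gap: 18.6
grip_force: 59.9
```

Contact is at the home height with about 5 N. I'll relieve the side load, release and retreat.

```bash
python3 -m pendant '[{"delta_pos":[0,-0.1,0],"dr":[0,0,0],"fingers":0},{"delta_pos":[0,0,0],"dr":[0,0,0],"fingers":0},{"delta_pos":[0,0,0],"dr":[0,0,0],"fingers":0.3},{"delta_pos":[0,0,0],"dr":[0,0,0],"fingers":0.45},{"delta_pos":[0,0,0],"dr":[0,0,0],"fingers":0.45},{"delta_pos":[0,0,-3],"dr":[0,0,0],"fingers":0.45},{"delta_pos":[0,0,-5],"dr":[0,0,0],"fingers":0.45},{"delta_pos":[0,0,-5],"dr":[0,0,0],"fingers":0.45}]';python3 -m pendant '[{"delta_pos":[-4,-3,0],"dr":[0,0,0],"fingers":0.45},{"delta_pos":[-4,-3,0],"dr":[0,0,0],"fingers":0.45},{"delta_pos":[-4,-3,0],"dr":[0,0,0],"fingers":0.45},{"delta_pos":[-4,-3,0],"dr":[0,0,0],"fingers":0.45},{"delta_pos":[-4,-3,0],"dr":[0,0,0],"fingers":0.45},{"delta_pos":[-4,-3,0],"dr":[0,0,0],"fingers":0.45},{"delta_pos":[-4,-3,0],"dr":[0,0,0],"fingers":0.45},{"delta_pos":[0,0,0],"dr":[0,0,0],"fingers":0.45}]';python3 - <<'E'
from h import *
go(0,0,0)
ims=[]
for n in("scene","top"):
    p,d=camera(n); u,v=proj(n,(571.5,60,60))[0].astype(int)
    ims.append(cv2.resize(p[v-25:v+25,u-25:u+25],None,fx=8,fy=8,interpolation=cv2.INTER_CUBIC))
    c=cloud(n,d,u-15,u+15,v-15,v+15); g=p[v-15:v+15,u-15:u+15].reshape(-1,3).astype(int); m=(g[:,2]-g[:,0]>60)
    for lo in(102,74): q=c[m&(abs(c[:,2]-lo)<6)]; print(n,lo,len(q),q.mean(0).round(1) if len(q) else '')
cv2.imwrite('pics/s8.png',np.hstack(ims))
E
```

```text
t: 21.65
tool_pos: [571.4, 60.5, 210.2]
tcp_rot: [0.378, 0.926, -0.0, -0.001]
wrist_force: [1.4, -0.7, 0.5]
finger_gap: 38.6
grip_force: 0.0
t: 22.45
tool_pos: [623.7, -295.8, 207.8]
tcp_rot: [0.383, 0.924, -0.002, 0.0]
wrist_force: [-0.9, -0.7, -0.1]
finger_gap: 38.4
grip_force: 0.0
t 22.45 pos [ 623.7 -295.8  207.8] F [-0.9 -0.7 -0.1] gap 38.4 delta cm [ 65.05 -23.11  20.75] toolx yaw 135.0
scene 102 72 [575.1  58.1  99.8]
scene 74 146 [575.5  55.7  72.2]
top 102 127 [572.   62.3 101.3]
top 74 185 [568.1  61.3  73.5]
```

View pics/s8.png

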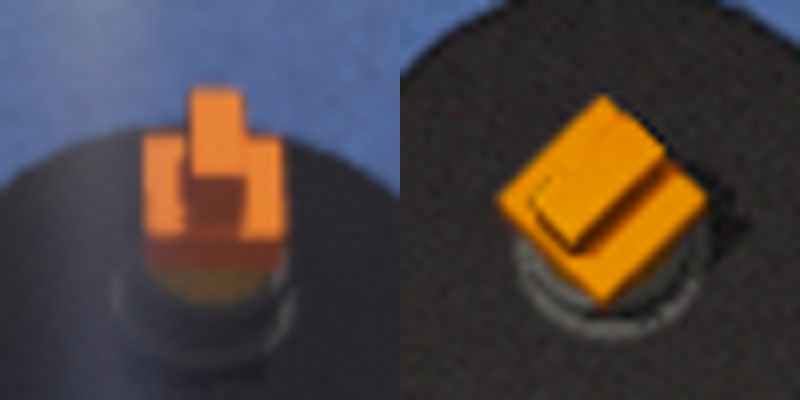

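The cap is flat, with its top at about 101 mm (102 expected when home) and its flange on the spacer.

```bash
python3 -c "
from plant import *
print(hand_in())"
```

```text
the job is handed in; nothing more can be done
None
```

The bearing ring, spacer and cap are stacked on the post in that order. The cap is flat and fully home on the spacer, everything is released, and the job is handed in (about 22.5 s on the robot's clock).

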